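# Push the stray tin into its lane of the tin file

## Task

Restock the wooden tin file: push the loose tin, the taller and narrower of the two standing out on the worktop, through the narrow mouth of the lane that already holds the same kind of tin, and on until the row is closed up, with the rear tin against the back rail and the pushed tin touching it. Slide the tins upright on the worktop without lifting or tipping them, and leave the glass jar in the other lane, the flat wide tin and the other things where they stand.

Things in the scene. Friction and masses are not known exactly. Their poses are not given: they have to be found in the camera images.
- rack: Fixed low wooden tin file: two straight lanes side by side, open in front, above and below (tins slide on the worktop). Origin at worktop level, middle of the back rail's inner face; x points along the lanes from mouths to rail, y left, z up. Rail 48 mm high, 213 mm long. Lanes lead away from the robot, turned up to 12 degrees. Two tins closed up have centres at x = -37.7 and -113.1 mm.
- mouth_left (a point): Middle of the left lane's mouth at worktop level (rack x = -150, y = +46.75 mm), between two round posts 14 mm thick and 40 mm high: 79.5 mm clear, 2 mm to spare each side of a tin. Behind the posts fences 10 mm thick and 30 mm high run to the rail; the lane between them is 83.5 mm wide. Axes as the rack's.
- mouth_right (a point): The same point of the right lane's mouth (rack x = -150, y = -46.75 mm). The three posts stand at rack x = -150 and y = -93.5, 0 and +93.5 mm (their centres).
- stray_tin: The loose tin to be pushed: upright round food tin, 75.4 mm diameter, 58 mm high, about 0.25 kg, on the worktop in front and to the left or right of the tin file. Origin at the centre of its underside, z up. It slides freely; a push takes under 8 N. On the right it stands about 0.1 m in front of the 0.26 m high microwave's face (near x = 0.62 m): swing no gripper into that.
- row_tin: A tin of the same kind and size (75.4 mm diameter, 58 mm high), standing in one of the two lanes, 10 to 35 mm short of the back rail; which lane varies. Origin at the centre of its underside. It is loose and is shunted back by the tin pushed in behind it.
- lane_jar: Glass jar with a screw lid, 73 mm diameter, 84 mm high, standing in the other lane at a like depth; leave it. Origin at the centre of its underside.
- flat_tin: Flat, wide tin, 86 mm diameter, 40 mm high, too wide for the mouths; it stands on the worktop at the other side from the loose tin to be pushed; leave it. Origin at the centre of its underside.
- garlic: Garlic bulb, about 53 mm across and 52 mm high, left of the tin file; leave it. Origin under its centre.
Things that resemble listed ones, but are neither listed nor needed, are in the scene too. What is shaped like the stray_tin but turquoise is not meant. Leave any green look-alike of the row_tin alone.

How it is judged:
By the outcome, as a careful person would: the job done as asked, in the order asked, and still so for the second after the job is handed in, with the robot touching nothing.
It also fails if it takes over 64 s, if anything falls off the work surface, if the arm or the gripper's body presses on something with over 40 N, if the wrist force passes 120 N, or if a joint passes its speed limit or range.

## Robot

A 6-joint arm with a two-finger parallel gripper is mounted at the origin on a cart in front of the work surface, level with it; the furniture and walls round the work are solid. World frame = base frame: x ahead of the robot, y to its left, z up, the work surface at z = 0. Lengths are in mm, angles in rad, forces in N, time in s.
With the tool pointing down it reaches from about 400 to 925 mm from the base axis. Payload 12.5 kg.
Tool frame: the origin (TCP) lies midway between the tips of the shut fingers; the grasp point (between the pads) lies 19 mm behind it; z points along the fingers, y is the line along which they close (so a half turn about z gives the same grasp; the last joint's range is limited). The gripper opens to 95 mm and grips with 3 to 60 N. Pads are 20 mm wide; open, the fingers measure 119 mm over their backs; the gripper's body (75 mm by 180 mm) begins 59 mm behind the grasp point.
Start: joints at [1.126, 0.491, 1.559, -0, 1.092, -0.106], TCP at [207.706, 589.495, 214.661] pointing down, gripper open.
Joint ranges: [-3.1, 3.1], [-0.84, 2.19], [0.05, 2.79], [-1.13, 4.28], [0.06, 2.93], [-2.69, 2.69]. Speed limits (rad/s): [2.22, 2.22, 2.79, 3.14, 3.14, 3.14].

## Interface

Orientations are given as [roll, pitch, yaw] about the fixed x, y, z axes, in that order (R = Rz(yaw) Ry(pitch) Rx(roll)).
In Python, from cell import state, read_camera, camera_info, env gives the robot as it stands.
- The arm moves only by the tool move_arm, never from a script. Its argument "commands" is a list of rows, each a list of 3 entries, a list of its own where there are three numbers: the shift along the world's x, y, z in cm, then the turn, a rotation vector about the world's x, y, z in degrees, then the opening, from 0 (shut) to 1 (fully open). A call has 1 to 10 rows; each row shifts and turns the commanded pose from where the row before left it; what a row does not reach is not made up. A row lasts 1/10 s, in which the tool goes at most 50 mm and 8.59 degrees, less where a joint would pass 70% of its speed; a pose out of reach is approached as far as the arm can. A call with a gripper value outside its range is refused whole. The fingers move at their own pace and stop on an object; the grip force is fixed at half the most. Time passes only in rows, so rows that do not move let the fingers close. It gives the time, the measured TCP pose, the force, the opening and the grip force at its end, in the units of the state.
- state(): the state, without advancing time (a new reading comes with each control period).
- read_camera(name): name is "side" or "top" or "wrist"; returns the picture (480x640x3 uint8, blue, green, red); there is no depth.
- camera_info(name): a dict with "K" (3x3 intrinsics, pixels), "cam_to_world" (4x4, takes a point from camera to world coordinates). Camera axes: x right, y down, z forward; pixel columns grow to the right and rows downward; lengths in mm; the calibration is good to about 2 mm. A picture is of the moment at which its call begins: read the wrist's pose just before it. camera_info takes no time and is no camera call; for the wrist camera it gives the pose at the moment of the call.
- env.job_done(): hands the job in; it is judged then, once.
The state is a dict: "t": time; "joints": joint angles; "qvel": joint speeds; "tau": joint torques, N m; "eef_pos": TCP position; "tcp_rot": TCP orientation; "ft_force": force on the tool from outside, world axes, zero at the start; "moment": the same for the moment, N m; "opening": opening from 0.0 (shut) to 1.0 (fully open); "grip_force": force on a finger pad.
Only numpy, scipy, OpenCV 4.12 (cv2) and the standard library are available. Lean on these libraries where they do the work, as an engineer would, in place of code of your own. Each camera call takes 0.05 s, during which the arm holds its last target. There are 200 camera calls.

## Working session

There is one attempt and no reset: what is moved stays moved. The work goes in short steps, Python scripts to look and compute and a tool call to move; the robot and the scene stay as the last step left them, time stands still between calls to the robot, and variables do not carry over. Pictures are saved under pics/ and viewed, at most 10 in all, crops included, and the job is handed in when it is done.

Besides the shell and the picture viewer there is one more tool, called after ">>>" as name([rows], argument=value, ...), one row to a line, values as JSON. move_arm: Moves the arm, as the interface text tells. Its arguments: {"type":"object","properties":{"commands":{"type":"array"}},"required":["commands"]}

```bash
mkdir -p pics; cat > h.py <<'E'
import numpy as np, cv2
from cell import state, read_camera, camera_info, env
def pix2w(name,u,v,z,info=None):
    i=info or camera_info(name); K=np.array(i["K"]); T=np.array(i["cam_to_world"])
    d=T[:3,:3]@np.linalg.inv(K)@[u,v,1]; o=T[:3,3]
    return o+d*(z-o[2])/d[2]
def w2pix(name,p):
    i=camera_info(name); K=np.array(i["K"]); T=np.linalg.inv(np.array(i["cam_to_world"]))
    c=K@(T[:3,:3]@np.array(p,float)+T[:3,3]); return c[:2]/c[2]
E
python3 - <<'E'
from h import *
for n in ("top","side"):
    cv2.imwrite(f"pics/{n}0.png",read_camera(n)); print(n,np.round(camera_info(n)["cam_to_world"],2).tolist(),np.round(camera_info(n)["K"],1).tolist())
print(state())
E
```

```text
top [[0.16, -0.96, 0.21, 406.71], [-0.99, -0.16, 0.03, 1.75], [0.0, -0.22, -0.98, 996.21], [0.0, 0.0, 0.0, 1.0]] [[455.8, 0.0, 315.8], [0.0, 455.8, 239.5], [0.0, 0.0, 1.0]]
side [[0.59, -0.5, 0.63, -159.3], [-0.81, -0.36, 0.47, -548.77], [-0.01, -0.79, -0.62, 794.09], [0.0, 0.0, 0.0, 1.0]] [[438.9, 0.0, 317.8], [0.0, 438.9, 239.9], [0.0, 0.0, 1.0]]
{'t': 0.1, 'joints': array([ 1.12638843e+00,  4.91471776e-01,  1.55939181e+00,  9.42038658e-06,
        1.09167269e+00, -1.05595969e-01]), 'qvel': array([-5.42857234e-04, -5.17684889e-04, -1.54118591e-03, -8.69598377e-05,
       -1.60950400e-04,  4.72369083e-04]), 'tau': array([ 2.45849711e-03, -6.13631558e+01, -2.58606040e+01,  6.93274196e-02,
        4.70207131e-02, -1.16990850e-04]), 'eef_pos': array([207.61280327, 589.28801226, 214.13612744]), 'tcp_rot': array([-3.14065517e+00, -1.07766708e-04,  2.80277633e+00]), 'ft_force': array([0.37504617, 0.58811541, 0.01475452]), 'moment': array([ 0.03106532, -0.00959758, -0.04459649]), 'grip_force': 0.0, 'opening': 0.9973183560096941}
```

View pics/top0.png

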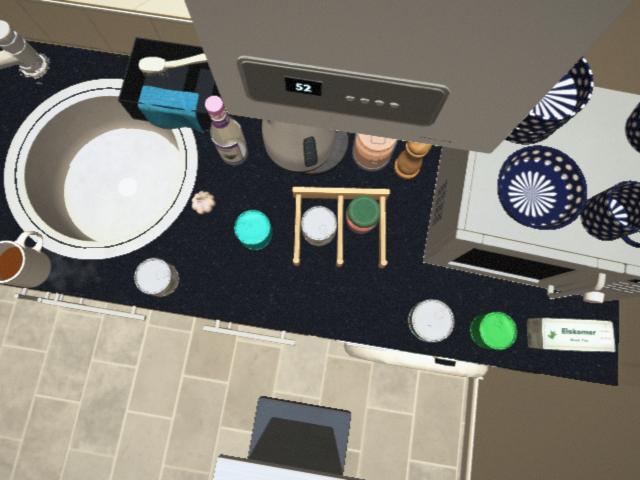

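View pics/side0.png

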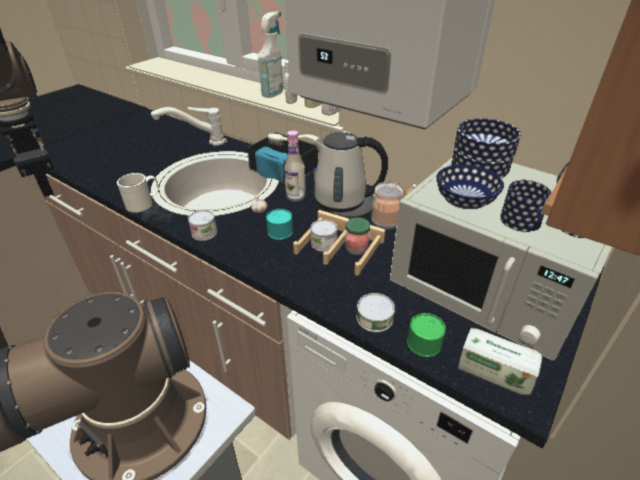

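The top picture shows five candidates:
- White-lidded tin, left, (156,277).
- Wide flat tin, right, (432,320).
- Turquoise tin (253,230).
- Green tin (494,330).
- Tin in the left lane (319,225), with the jar in the right lane (363,213).

The one at (156,277) fits, being narrow, tall, and labelled like the row tin. I'll confirm it in an enlarged crop.

```bash
python3 - <<'E'
from h import *
im=cv2.imread("pics/top0.png"); s=cv2.imread("pics/side0.png")
a=cv2.resize(im[180:280,280:400],None,fx=4.8,fy=4.8,interpolation=cv2.INTER_CUBIC)[:480]
a=cv2.resize(im[180:280,280:400],(480,400),interpolation=cv2.INTER_CUBIC)
b=cv2.resize(im[245:310,120:200],(320,260),interpolation=cv2.INTER_CUBIC)
c=cv2.resize(s[200:250,180:260],(320,200),interpolation=cv2.INTER_CUBIC)
o=np.zeros((470,800,3),np.uint8); o[:400,:480]=a; o[:260,480:]=b; o[265:465,480:]=c
cv2.imwrite("pics/crop1.png",o)
E
```

```text
(no output)
```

View pics/crop1.png

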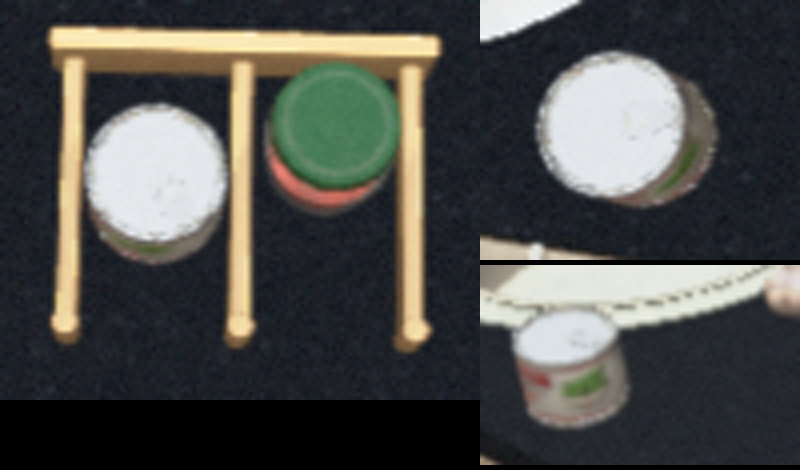

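The stray tin's lid, at about (152.7,276), matches the row tin's in colour and label. The row tin's lid is at (319.2,223.2). The post tops are at (296.2,260.7), (339.7,261.2) and (384,262.2).

```bash
python3 - <<'E'
from h import *
P=lambda u,v,z:np.round(pix2w("top",u,v,z),1)
L,M,R=P(296.25,260.75,40),P(339.75,261.25,40),P(384,262.25,40)
print("posts",L,M,R,np.linalg.norm(L-R))
a=np.arctan2(*(-(R-L))[[0,1]]) ; 
d=(L-R)[:2]; yaw=np.arctan2(d[1],d[0])-np.pi/2; print("yaw posts",np.degrees(yaw))
rl,rr=P(292.75,192.5,48),P(389.75,194.75,48); print("rail",rl,rr,np.linalg.norm(rl-rr)); d=(rl-rr)[:2]; print(np.degrees(np.arctan2(d[1],d[0])-np.pi/2))
for n,u,v,z in(("row",319.25,223.25,58),("stray",152.75,276,58),("straybot edge",171,271,0),("turq",253,228,58),("flat",432,320,40),("garlic",203,200,40),("mug",40,270,40)): print(n,P(u,v,z))
c=P(152.75,276,58);e=P(152.75+18.5,276,58);print("r",np.linalg.norm(c-e))
E
```

```text
posts [564.9  66.1  40. ] [578.6 -25.4  40. ] [ 591.6 -118.6   40. ] 186.61988104165107
yaw posts 8.22562417754534
rail [711.1  98.5  48. ] [ 740. -111.   48.] 211.48394738135565
7.854238755928369
row [649.4  30.2  58. ]
stray [482.8 352.5  58. ]
straybot edge [504.8 337.2   0. ]
turq [616.6 167.2  58. ]
flat [ 487.3 -232.2   40. ]
garlic [665.1 290.3  40. ]
mug [458.7 597.1  40. ]
r 38.1903129078566
```

>>> move_arm([
  [[2.75,-2.37,-0.5],[0,0,2.75],1],
  [[2.75,-2.37,-0.5],[0,0,2.75],1],
  [[2.75,-2.37,-0.5],[0,0,2.75],1],
  [[2.75,-2.37,-0.5],[0,0,2.75],1],
  [[2.75,-2.37,-0.5],[0,0,2.75],1],
  [[2.75,-2.37,-0.5],[0,0,2.75],1],
  [[2.75,-2.37,-0.5],[0,0,2.75],1],
  [[2.75,-2.37,-0.5],[0,0,2.75],1],
  [[2.75,-2.37,-0.5],[0,0,2.75],1],
  [[2.75,-2.37,-0.5],[0,0,2.75],1],
])

```text
t: 1.1
eef_pos: [483.6, 351.3, 164.2]
tcp_rot: [-3.142, -0.0, -2.998]
ft_force: [0.1, -0.5, 0.1]
opening: 1.0
grip_force: 0.0
```

```bash
python3 - <<'E'
from h import *
s=state(); i=camera_info("wrist"); w=read_camera("wrist"); cv2.imwrite("pics/w1.png",w)
print(s["t"],s["eef_pos"],s["tcp_rot"],s["joints"],np.round(i["cam_to_world"],2).tolist())
print("pred stray top centre pixel",w2pix("wrist",[482.8,352.5,58]))
print([ (x,np.round(pix2w("top",x,v,0)[:2])) for x,v in ((160,312),(300,345))])
E
```

```text
1.1 [483.59666218 351.3248853  164.21377363] [-3.14155741e+00 -4.81091399e-04 -2.99849808e+00] [ 5.17741294e-01  5.06457415e-01  1.68393417e+00  1.75909923e-04
  9.51661697e-01 -1.19625174e+00] [[-0.14, 0.96, 0.24, 418.69], [0.99, 0.14, 0.03, 342.53], [-0.0, 0.24, -0.97, 332.59], [0.0, 0.0, 0.0, 1.0]]
pred stray top centre pixel [330.8845926  236.35662419]
[(160, array([414., 340.])), (300, array([393.,  30.]))]
```

View pics/w1.png

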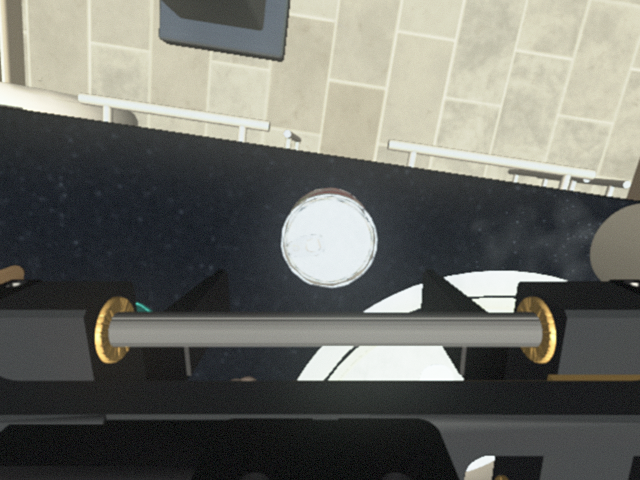

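The wrist view shows the tin's lid centred at about (329,240), against the predicted (331,236). That agrees to about 2 mm, so I'll descend over it and close.

>>> move_arm([
  [[0.1,0,-1.5],[0,0,0],1],
  [[0,0,-2],[0,0,0],1],
  [[0,0,-2],[0,0,0],1],
  [[0,0,-2],[0,0,0],1],
  [[0,0,-2],[0,0,0],1],
  [[0,0,-2],[0,0,0],1],
  [[0,0,-1.5],[0,0,0],1],
  [[0,0,-1],[0,0,0],1],
  [[0,0,-0.7],[0,0,0],1],
  [[0,0,0],[0,0,0],1],
])

```text
t: 2.15
eef_pos: [483.5, 352.4, 17.1]
tcp_rot: [-3.141, -0.001, -3.0]
ft_force: [-0.1, 0.3, 0.2]
opening: 0.999
grip_force: 0.0
```

>>> move_arm([
  [[0,0,0],[0,0,0],0.9],
  [[0,0,0],[0,0,0],0.85],
  [[0,0,0],[0,0,0],0.8],
  [[0,0,0],[0,0,0],0.78],
  [[0,0,0],[0,0,0],0.76],
  [[0,0,0],[0,0,0],0.75],
  [[0,0,0],[0,0,0],0.75],
  [[0,0,0],[0,0,0],0.75],
])

```text
t: 2.95
eef_pos: [484.0, 352.9, 18.2]
tcp_rot: [3.141, 0.001, -3.0]
ft_force: [-1.4, 2.5, 5.8]
opening: 0.786
grip_force: 30.0
```

>>> move_arm([
  [[0.1,-1,0],[0,0,0],0.75],
  [[0.2,-2,0],[0,0,0],0.75],
  [[0.2,-2,0],[0,0,0],0.75],
  [[0.2,-2,0],[0,0,0],0.75],
  [[0.2,-2,0],[0,0,0],0.75],
  [[0.2,-2,0],[0,0,0],0.75],
  [[0.2,-2,0],[0,0,0],0.75],
  [[0.2,-2,0],[0,0,0],0.75],
  [[0.2,-2,0],[0,0,0],0.75],
  [[0.1,-1,0],[0,0,0],0.75],
])

```text
t: 3.95
eef_pos: [502.3, 171.7, 18.2]
tcp_rot: [3.141, 0.001, -3.002]
ft_force: [-0.2, 5.6, 5.4]
opening: 0.786
grip_force: 30.0
```

>>> move_arm([
  [[0.1,-1,0],[0,0,0],0.75],
  [[0.2,-2,0],[0,0,0],0.75],
  [[0.2,-2,0],[0,0,0],0.75],
  [[0.2,-2,0],[0,0,0],0.75],
  [[0.2,-2,0],[0,0,0],0.75],
  [[0.2,-2,0],[0,0,0],0.75],
  [[0.2,-2,0],[0,0,0],0.75],
  [[0.2,-2,0],[0,0,0],0.75],
  [[0,-1,0],[0,0,0],0.75],
  [[0,0,0],[0,0,0],0.75],
])

```text
t: 4.95
eef_pos: [517.2, 11.0, 18.2]
tcp_rot: [-3.141, 0.001, -3.002]
ft_force: [-0.2, -5.6, 8.0]
opening: 0.794
grip_force: 30.0
```

```bash
python3 - <<'E'
from h import *
s=state(); w=read_camera("top"); print(s["t"],s["eef_pos"],s["tcp_rot"],s["opening"],s["ft_force"])
v=read_camera("wrist"); o=np.zeros((480,800,3),np.uint8)
o[:480,:320]=cv2.resize(v,(320,240)).repeat(1,0)[np.clip(np.arange(480),0,239)]
o[:,320:]=cv2.resize(w[170:320,270:420],(480,480),interpolation=cv2.INTER_CUBIC)
cv2.imwrite("pics/c2.png",o); print(np.round(w2pix("wrist",[564.9,66.1,40])),np.round(w2pix("wrist",[578.6,-25.4,40])))
E
```

```text
4.95 [517.18512762  11.01957614  18.22940955] [-3.14097041e+00  1.11398408e-03 -3.00150613e+00] 0.7937050481804472 [-0.18318366 -5.58139251  7.98806388]
[426. 418.] [228. 420.]
```

View pics/c2.png

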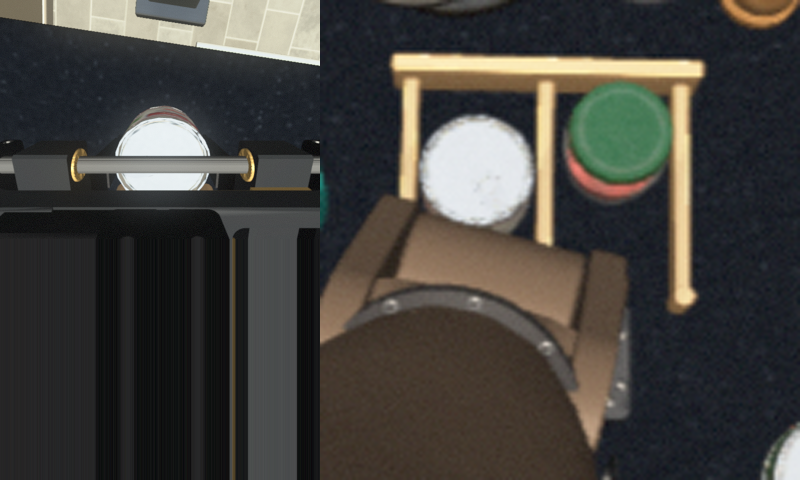

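The wrist view shows the tin upright and centred in the fingers, and the top view shows the arm hiding the mouth. I'll drag it up to the mouth, release, back off along the lane, and narrow the fingers to form a two-point cradle.

>>> move_arm([
  [[0.5,0.25,0],[0,0,0],0.75],
  [[0.8,0.15,0],[0,0,0],0.75],
  [[0.7,0.1,0],[0,0,0],0.75],
  [[0.3,0,0],[0,0,0],0.75],
  [[0,0,0],[0,0,0],0.75],
  [[0,0,0],[0,0,0],0.85],
  [[0,0,0],[0,0,0],0.95],
  [[0,0,0],[0,0,0],1],
  [[0,0,0],[0,0,0],1],
  [[0,0,0],[0,0,0],1],
])

```text
t: 6.05
eef_pos: [539.7, 17.5, 17.5]
tcp_rot: [3.141, -0.0, -3.0]
ft_force: [0.1, 0.8, 0.2]
opening: 0.997
grip_force: 0.0
```

>>> move_arm([
  [[-0.6,-0.08,0],[0,0,0],1],
  [[-1.2,-0.17,0],[0,0,0],1],
  [[-1.3,-0.18,0],[0,0,0],1],
  [[-1.3,-0.18,0],[0,0,0],1],
  [[-1.3,-0.18,0],[0,0,0],1],
  [[0,0,0],[0,0,0],0.8],
  [[0,0,0],[0,0,0],0.65],
  [[0,0,0],[0,0,0],0.5],
  [[0,0,0],[0,0,0],0.42],
  [[0,0,0],[0,0,0],0.42],
])

```text
t: 7.05
eef_pos: [483.0, 9.6, 17.6]
tcp_rot: [3.142, 0.0, -3.0]
ft_force: [0.9, -0.4, 0.3]
opening: 0.638
grip_force: 0.0
```

```bash
python3 - <<'E'
from h import *
s=state(); w=read_camera("side"); print(s["t"],s["eef_pos"],s["tcp_rot"],s["opening"],s["ft_force"])
v=read_camera("top"); o=np.zeros((480,800,3),np.uint8)
o[:400,:400]=cv2.resize(w[190:310,270:390],(400,400),interpolation=cv2.INTER_CUBIC)
o[:400,400:]=cv2.resize(v[180:300,270:390],(400,400),interpolation=cv2.INTER_CUBIC)
cv2.imwrite("pics/c3.png",o)
E
```

```text
7.05 [482.96850588   9.64475182  17.5986102 ] [ 3.14153518e+00  1.57852040e-04 -3.00030069e+00] 0.6377868553537648 [ 0.9254992  -0.43525474  0.34696994]
```

View pics/c3.png

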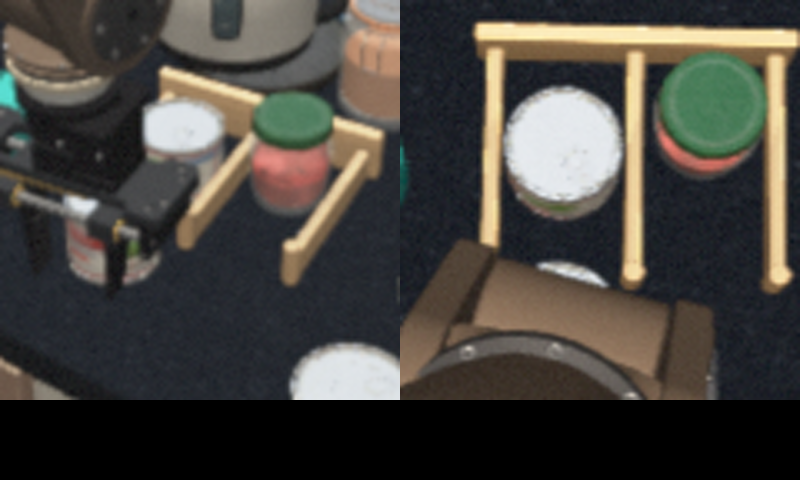

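The side view shows the tin upright just outside the mouth, with the fingers behind it. The top view shows its front edge, at crop (565,263), centred between the fences. Next I narrow the fingers fully and push.

>>> move_arm([
  [[0,-0.1,0],[0,0,0],0.42],
  [[0,0,0],[0,0,0],0.42],
  [[0,0,0],[0,0,0],0.42],
  [[0,0,0],[0,0,0],0.42],
  [[0.4,0.06,0],[0,0,0],0.42],
  [[0.4,0.06,0],[0,0,0],0.42],
  [[0.5,0.07,0],[0,0,0],0.42],
  [[0.5,0.07,0],[0,0,0],0.42],
  [[0.5,0.07,0],[0,0,0],0.42],
  [[0.5,0.07,0],[0,0,0],0.42],
])

```text
t: 8.15
eef_pos: [510.9, 12.7, 17.6]
tcp_rot: [3.141, -0.0, -3.0]
ft_force: [-2.2, -0.1, 1.5]
opening: 0.421
grip_force: 1.0
```

>>> move_arm([
  [[0.5,0.07,0],[0,0,0],0.42],
  [[0.5,0.07,0],[0,0,0],0.42],
  [[0.5,0.07,0],[0,0,0],0.42],
  [[0.5,0.07,0],[0,0,0],0.42],
])

```text
t: 8.55
eef_pos: [531.1, 15.4, 17.6]
tcp_rot: [3.141, -0.0, -3.0]
ft_force: [-1.4, 0.6, 1.5]
opening: 0.422
grip_force: 0.9
```

>>> move_arm([
  [[0.5,0.07,0],[0,0,0],0.42],
  [[0.5,0.07,0],[0,0,0],0.42],
  [[0.5,0.07,0],[0,0,0],0.42],
  [[0.5,0.07,0],[0,0,0],0.42],
])

```text
t: 8.95
eef_pos: [550.9, 18.3, 17.7]
tcp_rot: [3.141, -0.0, -3.0]
ft_force: [-4.4, -1.0, 1.8]
opening: 0.422
grip_force: 1.8
```

>>> move_arm([
  [[0.4,0.06,0],[0,0,0],0.42],
  [[0.4,0.06,0],[0,0,0],0.42],
  [[0.3,0.04,0],[0,0,0],0.42],
])

```text
t: 9.25
eef_pos: [562.0, 19.9, 17.6]
tcp_rot: [3.141, 0.0, -3.0]
ft_force: [-4.6, -0.2, 1.8]
opening: 0.419
grip_force: 1.8
```

>>> move_arm([
  [[0.2,0.03,0],[0,0,0],0.42],
  [[0.1,0.01,0],[0,0,0],0.42],
])

```text
t: 9.45
eef_pos: [564.8, 20.2, 17.6]
tcp_rot: [3.142, -0.0, -3.0]
ft_force: [-4.0, -0.2, 1.5]
opening: 0.418
grip_force: 1.9
```

>>> move_arm([
  [[0.1,0.01,0],[0,0,0],0.42],
  [[0.1,0.02,0],[0,0,0],0.42],
])

```text
t: 9.65
eef_pos: [566.7, 20.5, 17.6]
tcp_rot: [3.141, -0.0, -3.0]
ft_force: [-3.3, -1.4, 1.7]
opening: 0.417
grip_force: 1.7
```

>>> move_arm([
  [[0.1,0.01,0],[0,0,0],0.42],
  [[0.1,0.02,0],[0,0,0],0.42],
])

```text
t: 9.85
eef_pos: [568.7, 20.8, 17.6]
tcp_rot: [3.141, -0.0, -3.001]
ft_force: [-7.2, -1.5, 1.1]
opening: 0.417
grip_force: 3.0
```

>>> move_arm([
  [[0.1,0.01,0],[0,0,0],0.42],
  [[0,0,0],[0,0,0],0.42],
])

```text
t: 10.05
eef_pos: [568.7, 20.9, 17.6]
tcp_rot: [3.141, -0.002, -3.0]
ft_force: [-9.0, -1.8, 5.3]
opening: 0.419
grip_force: 4.0
```

>>> move_arm([
  [[0.1,0.01,0],[0,0,0],0.42],
  [[0,0,0],[0,0,0],0.42],
])

```text
t: 10.25
eef_pos: [568.8, 20.9, 17.5]
tcp_rot: [3.141, -0.004, -3.0]
ft_force: [-13.3, -2.7, 6.7]
opening: 0.421
grip_force: 6.0
```

The row is closed up, since force rises with no more travel. Now I back off along the lane, lift clear, and look.

>>> move_arm([
  [[-0.3,-0.04,0],[0,0,0],0.42],
  [[-1,-0.14,0],[0,0,0],0.42],
  [[-2,-0.28,0],[0,0,0],0.42],
  [[-2,-0.28,0],[0,0,0],0.42],
  [[-1,-0.14,1],[0,0,0],0.42],
  [[0,0,3],[0,0,0],0.42],
  [[0,0,4],[0,0,0],0.42],
  [[0,0,4],[0,0,0],0.42],
  [[0,0,4],[0,0,0],0.42],
  [[0,0,3],[0,0,0],0.42],
])

```text
t: 11.25
eef_pos: [508.2, 12.2, 211.2]
tcp_rot: [-3.141, 0.004, -3.0]
ft_force: [0.5, -0.5, 0.0]
opening: 0.417
grip_force: 0.0
```

>>> move_arm([
  [[0,3,1],[0,0,0],0.42],
  [[0,4,0],[0,0,0],0.42],
  [[0,4,0],[0,0,0],0.42],
  [[0,4,0],[0,0,0],0.42],
  [[0,4,0],[0,0,0],0.42],
  [[0,4,0],[0,0,0],0.42],
  [[0,4,0],[0,0,0],0.42],
  [[0,3,0],[0,0,0],0.42],
  [[0,0,0],[0,0,0],0.42],
])

```text
t: 12.15
eef_pos: [507.4, 315.4, 218.3]
tcp_rot: [3.14, 0.002, -2.997]
ft_force: [0.1, -0.7, 0.2]
opening: 0.419
grip_force: 0.0
```

```bash
python3 - <<'E'
from h import *
s=state(); print(s["t"],s["eef_pos"],s["ft_force"])
w=read_camera("side"); v=read_camera("top"); cv2.imwrite("pics/topend.png",v); o=np.zeros((480,800,3),np.uint8)
o[:400,:400]=cv2.resize(w[190:310,270:390],(400,400),interpolation=cv2.INTER_CUBIC)
o[:400,400:]=cv2.resize(v[180:280,280:380],(400,400),interpolation=cv2.INTER_CUBIC)
cv2.imwrite("pics/c4.png",o)
t=np.radians(7.95); X=np.array([np.cos(t),np.sin(t)]); Y=np.array([-X[1],X[0]]); m=np.array([571.85,20.3])
for r in (-37.7,-113.1):
    q=m+X*(r+150); print(r, q, (w2pix("top",[*q,58])-[280,180])*4+[400,0])
E
```

```text
12.15 [507.4345345  315.37171675 218.34512614] [ 0.13923033 -0.70024519  0.16762986]
-37.7 [683.07070077  35.83208679] [556.63639393 111.2417141 ]
-113.1 [608.39535938  25.40359753] [553.79316556 248.84867828]
```

View pics/c4.png

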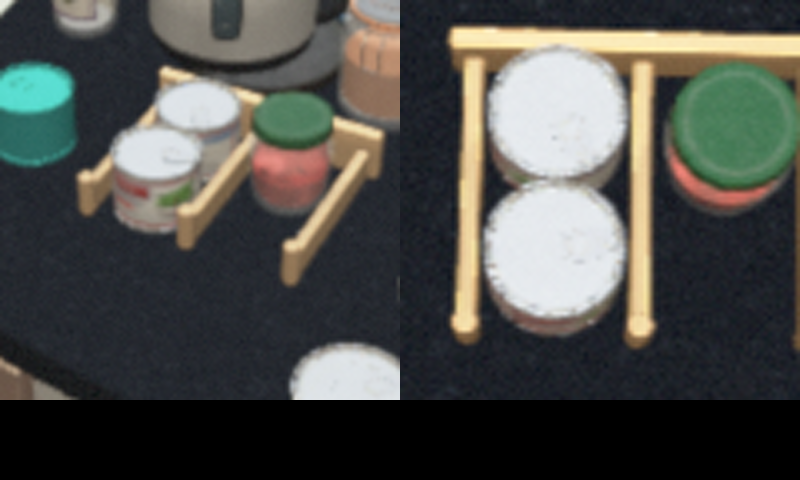

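Both tins stand upright and touching. The lid centres are at crop (558,115) and (555,249), within about 2 mm of the closed-up prediction, and the jar hasn't moved.

```bash
python3 -c "
from cell import env
print(env.job_done())"
```

```text
the job is handed in; nothing more can be done
None
```

I handed the job in at about 12 s: the loose tin is in the left lane and the row is closed up, with the pushed tin touching the rear tin and the rear tin against the back rail. The push stopped on firm resistance of about 13 N. I carried the tin to the mouth by gripping and dragging it along the worktop, and only the last stretch into the lane was a push. The jar, flat tin and the rest were left alone, and the verdict is not known here.

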